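Lay the tasting host's kit in its places

TASK

Lay out the tasting host's kit: set the brass stopper, standing on its head as it does now, on the middle of the tasting cards as a paperweight, stand the vacuum pump in the middle of the oak coaster, and stand the steel pourer midway between the coaster and the cracker ramekin. Stand the dropper bottle straight behind the pourer (on the side away from the robot, square to the line from coaster to ramekin), 10 cm from it centre to centre. Everything stands upright and still, and the wooden stopper, the grey rubber bung and the foil cutter stay where they are.

Things in the scene. Friction and masses are not known exactly. Their poses are not given: they have to be found in the camera images.
- vacuum_pump: Grey-black hand vacuum pump standing upright, a loose round column 38 mm in diameter and 106 mm tall (36 mm across at 60 mm up), 70 g. Its origin is the centre of its underside, z up.
- stopper_brass: Brass T-stopper standing on its head, loose: a wide rounded brass head 42 mm in diameter from 0 to 18 mm up (40 mm to grip on), with a cork shank 23 mm in diameter above it up to 38 mm, 70 g. Bigger than the wooden stopper. Its origin is the centre of its underside, z up.
- pourer: Shiny pale steel bottle pourer standing upright, loose: 64 mm tall, foot 25 mm in diameter, a collar 27 mm in diameter from 24 to 39 mm up (grip here), a spout 12 mm in diameter above, 30 g. Its origin is the centre of its underside, z up.
- dropper_bottle: Small dropper bottle standing upright, loose: round body 31 mm in diameter up to 62 mm, then a black rubber teat about 20 mm in diameter up to 102 mm, 35 g. Its origin is the centre of its underside, z up.
- oak_coaster: Round turned oak coaster lying flat, fixed to the worktop, 90 mm in diameter, 12 mm thick; flat top. A landmark, and the place for the pump. 28 cm from the ramekin, to its left or its right. Its origin is the centre of its underside, z up.
- cracker_ramekin: White round ramekin holding crackers, fixed, 69 mm in diameter at the rim, 39 mm tall. A landmark only. Its origin is the centre of its underside, z up.
- tasting_cards: Flat stack of tasting cards, fixed, 76 mm along its x by 111 mm along its y, 9 mm thick. It lies at the far left or far right of the work; the place for the brass stopper. Its origin is the centre of its underside, z up.
- stopper_wood: Bystander, loose: stopper with a dark wooden head 34 mm in diameter and 14 mm high, with a cork shank 20 mm in diameter up to 37 mm. Its origin is the centre of its underside, z up.
- rubber_bung: Bystander, loose: grey tapered rubber bung, 48 mm in diameter, 34 mm high, at the back near the middle. Its origin is the centre of its underside, z up.
- foil_cutter: Bystander, loose: red U-shaped foil cutter, 35 x 64 x 16 mm, lying flat at the left. Its origin is the centre of its underside, z up.
Things that resemble listed ones, but are neither listed nor needed, are in the scene too. Leave any turquoise look-alike of the vacuum_pump alone.

How it is judged:
By the outcome, as a careful person would: the job done as asked, in the order asked, and still so for the second after the job is handed in, with the robot touching nothing.
It also fails if it takes over 115 s, if anything falls off the work surface, if the arm or the gripper's body presses on something with over 40 N, if the wrist force passes 120 N, or if a joint passes its speed limit or range.

ROBOT

A 6-joint arm with a two-finger parallel gripper is mounted at the origin on a cart in front of the work surface, level with it; the furniture and walls round the work are solid. World frame = base frame: x ahead of the robot, y to its left, z up, the work surface at z = 0. Lengths are in mm, angles in rad, forces in N, time in s.
With the tool pointing down it reaches from about 375 to 975 mm from the base axis. Payload 3.8 kg.
Tool frame: the origin (TCP) lies on the centre line of the jaws, within the pads' length; the fingertips stand 22 mm ahead of it and the grasp point (between the pads) lies 3 mm ahead of it (tip_reach is the distance from the TCP to the fingertips, in mm); z points along the fingers, y is the line along which they close (so a half turn about z gives the same grasp; the last joint's range is limited). The gripper opens to 85 mm and grips with 20 to 120 N. Pads are 22 mm wide; open, the fingers measure 114 mm over their backs; the gripper's body (76 mm by 85 mm) begins 54 mm behind the grasp point. The pads swing forward as they close: fully open they stand 13 mm farther back than shut.
Start: joints at [1.278, 0.264, 1.604, -0, 1.274, -0.037], TCP at [170.786, 653.032, 253.28] pointing down, gripper open.
Joint ranges: [-2.63, 2.63], [-0.94, 2.18], [0.31, 2.57], [-1.31, 4.45], [0, 2.66], [-2.55, 2.55]. Speed limits (rad/s): [2.57, 2.57, 3.14, 3.14, 3.14, 3.14].

INTERFACE

Orientations are given as [roll, pitch, yaw] about the fixed x, y, z axes, in that order (R = Rz(yaw) Ry(pitch) Rx(roll)).
In Python, from cell import * gives the robot as it stands.
- The arm moves only by the tool drive_tool, never from a script. Its arguments are lists of equal length, an entry for each row: "fingers": the finger opening in m, from 0 to 0.0854; "offset": the shift along the world's x, y, z in m, a list of three; "roll": the turn about the world's z in degrees. In form: {"fingers": [fingers, ...], "offset": [[x, y, z], ...], "roll": [roll, ...]}. A call has exactly 5 rows; each row is the pose to reach, as a shift and turn from the pose commanded when the call began; what a row does not reach only later rows make up. A row lasts 1/12 s, in which the tool goes at most 41.7 mm and 7.16 degrees, less where a joint would pass 70% of its speed; a pose out of reach is approached as far as the arm can. A call with a gripper value outside its range is refused whole. The fingers move at their own pace and stop on an object; "force" is the grip in N (left out, the last holds). Time passes only in rows, so rows that repeat a pose let the fingers close, or fill a call up. It gives the time, the measured TCP pose, the force, the opening and the grip force at its end, in the units of the state.
- get_state(): the state, without advancing time (a new reading comes with each control period).
- get_image(name): name is "scene" or "top"; returns (picture, depth): 480x640x3 uint8, red, green, blue; 480x640 float32, mm along the optical axis (not along the pixel's ray), 0 where there is no reading.
- get_calibration(name): a dict with "camera_matrix" (3x3 intrinsics, pixels), "k1" (the pictures are not rectified: a ray, as slopes to the right and down, at radius r is drawn at 1 + k1 r^2 times it, then the intrinsics apply), "camera_from_world" (4x4, takes a point from world to camera coordinates). Camera axes: x right, y up, looking along -z (the intrinsics and any distortion apply to the point x, -y, -z); pixel columns grow to the right and rows downward; lengths in mm; the calibration is good to about 2 mm. A picture is of the moment at which its call begins. get_calibration takes no time and is no camera call.
- job_done(): hands the job in; it is judged then, once.
Trained networks look in the newest picture that a camera, given by its name, has taken for a name from the list of things; names that differ only in an ending like _2 or _b are one class to them, and where a whole thing is asked for, a point or a joint stands for the part that bears it (a point fixed in the world has none). Each returns a list of dicts, best first, with "conf" (0 to 1); they miss things now and then, are a little off and sometimes report something else, mostly with a low value. They report only what shows in the picture. A call takes as long as a camera call. They do not tell look-alikes from the thing itself.
- spot_in(camera, query): "extent" ([left, top, width, height] in pixels, round what is visible of it).
The state is a dict: "t": time; "joint_positions": joint angles; "joint_velocities": joint speeds; "effort": joint torques, N m; "ee_pos": TCP position; "tool_rot": TCP orientation; "wrist_force": force on the tool from outside, world axes, zero at the start; "torque": the same for the moment, N m; "gripper_width": finger opening in mm; "finger_force": force on a finger pad.
Only numpy, scipy, OpenCV 4.12 (cv2) and the standard library are available. Lean on these libraries where they do the work, as an engineer would, in place of code of your own. Each camera call takes 0.05 s, during which the arm holds its last target. There are 200 camera calls.

## Working session

There is one attempt and no reset: what is moved stays moved. The work goes in short steps, Python scripts to look and compute and a tool call to move; the robot and the scene stay as the last step left them, time stands still between calls to the robot, and variables do not carry over. Pictures are saved under pics/ and viewed, at most 14 in all, crops included, and the job is handed in when it is done.

Besides the shell and the picture viewer there is one more tool, called after "Emit:" by a JSON object that holds its "op" and its "data", one argument or row to a line. drive_tool: Moves the arm, as the interface text tells. Its arguments: {"type":"object","properties":{"fingers":{"type":"array","items":{"type":"number"}},"offset":{"type":"array","items":{"type":"array","items":{"type":"number"}}},"roll":{"type":"array","items":{"type":"number"}},"force":{"type":"number"}},"required":["fingers","offset","roll"]}

```bash
mkdir -p pics
cat > h.py <<'E'
from cell import *
import numpy as np, cv2
def px2w(cam,u,v,depth=None,z=None):
    c=get_calibration(cam);K=np.array(c["camera_matrix"]);T=np.array(c["camera_from_world"])
    p=cv2.undistortPoints(np.array([[[u,v]]],float),K,np.array([c["k1"],0,0,0,0.]) )[0,0]
    # verify model: drawn = (1+k1 r^2)*ray -> same as cv2 radial
    d=np.array([p[0],-p[1],-1.]); R=T[:3,:3];o=-R.T@T[:3,3]; d=R.T@d
    s=depth if z is None else (z-o[2])/d[2]
    return o+s*d
def cloud(cam,dep):
    c=get_calibration(cam);K=np.array(c["camera_matrix"]);T=np.array(c["camera_from_world"])
    vv,uu=np.mgrid[:480,:640]
    p=cv2.undistortPoints(np.stack([uu,vv],-1).reshape(-1,1,2).astype(float),K,np.array([c["k1"],0,0,0,0.]))[:,0]
    d=np.c_[p[:,0],-p[:,1],-np.ones(len(p))]*dep.reshape(-1,1)
    R=T[:3,:3]
    return ((d-T[:3,3])@R).reshape(480,640,3)
def snap(cam):
    im,de=get_image(cam); np.savez(f"{cam}.npz",im=im,de=de); return im,de
def save(im,n): cv2.imwrite(f"pics/{n}.png",im[:,:,::-1])
E
python3 - <<'E'
from h import *
for c in("top","scene"):
    im,de=snap(c); save(im,c+"0")
    k=get_calibration(c); T=np.array(k["camera_from_world"]);print(c,-T[:3,:3].T@T[:3,3],k["k1"])
    for q in "vacuum_pump stopper_brass pourer dropper_bottle oak_coaster cracker_ramekin tasting_cards stopper_wood rubber_bung foil_cutter".split():
        print(q,[(np.round(d["extent"]).astype(int).tolist(),round(d["conf"],2)) for d in spot_in(c,q)])
print(get_state())
E
```

```text
top [ 428.67508742   20.64236582 1414.93380008] -0.022075663913931978
vacuum_pump [([221, 294, 19, 18], 0.72), ([203, 264, 24, 14], 0.71), ([173, 270, 18, 15], 0.51), ([184, 295, 23, 13], 0.51)]
stopper_brass [([431, 210, 16, 16], 0.78)]
pourer []
dropper_bottle [([292, 208, 7, 13], 0.57)]
oak_coaster [([263, 260, 34, 32], 0.87)]
cracker_ramekin [([374, 261, 26, 27], 0.71)]
tasting_cards [([441, 252, 45, 29], 0.6)]
stopper_wood [([377, 213, 15, 4], 0.42), ([239, 217, 8, 8], 0.31), ([170, 225, 26, 20], 0.22), ([200, 264, 26, 14], 0.17)]
rubber_bung [([440, 251, 46, 30], 0.51)]
foil_cutter [([170, 225, 26, 17], 0.81)]
scene [1183.13989356  420.91847948  872.34554425] -0.11126474243929983
vacuum_pump [([487, 231, 26, 44], 0.98), ([451, 213, 22, 43], 0.97), ([452, 242, 26, 39], 0.79), ([489, 256, 26, 41], 0.61)]
stopper_brass [([209, 198, 18, 18], 0.63)]
pourer [([258, 264, 23, 22], 0.67), ([398, 288, 17, 25], 0.6)]
dropper_bottle [([344, 252, 17, 36], 0.82)]
oak_coaster [([380, 228, 37, 32], 0.65)]
cracker_ramekin []
tasting_cards []
stopper_wood []
rubber_bung [([256, 266, 22, 20], 0.81)]
foil_cutter [([464, 320, 35, 22], 0.98)]
{'t': 1.1, 'joint_positions': array([ 1.27807100e+00,  2.63913723e-01,  1.60400329e+00,  4.66530752e-05,
        1.27369726e+00, -3.68919340e-02]), 'joint_velocities': array([ 0.00090359,  0.00040194, -0.00023392, -0.00066319,  0.00229633,
       -0.00040603]), 'effort': array([-1.21394372e-03, -5.15087664e+01, -3.67730427e+01, -4.55730651e-05,
        1.01456761e-03,  6.92948035e-06]), 'ee_pos': array([170.79089983, 653.03021571, 253.26868633]), 'tool_rot': array([-3.14157270e+00, -4.53757175e-05,  2.88574560e+00]), 'wrist_force': array([ 0.62110378, -0.666831  ,  0.18336739]), 'torque': array([0.04800234, 0.00707433, 0.01998406]), 'finger_force': 0.0, 'gripper_width': 85.41784455060649}
```

View pics/top0.png

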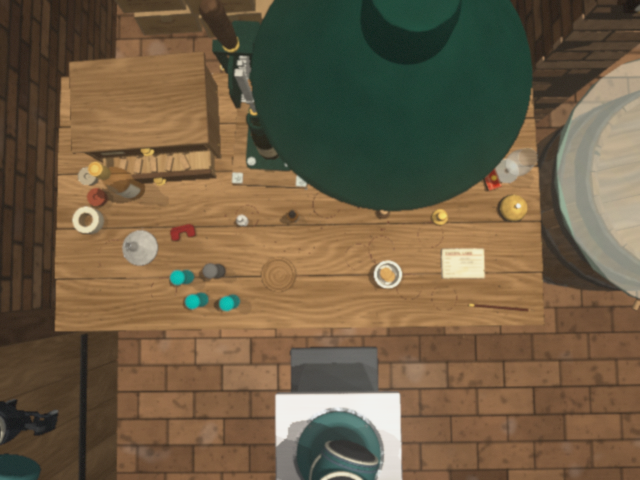

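View pics/scene0.png

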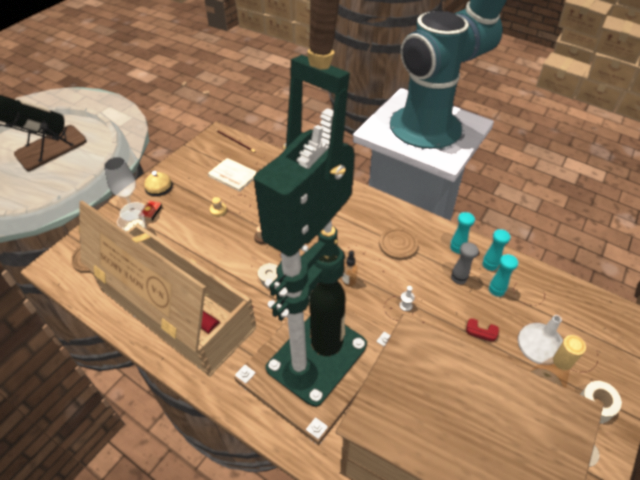

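The top view shows these candidates:
- **Pump:** the dark one at (213,271). Turquoise look-alikes are at (181,278), (196,301) and (228,302).
- **Brass stopper:** (440,216), with the wooden stopper at (384,213) and a golden bell at (513,208).
- **Pourer:** (241,220). The detector's other hit is the bung at scene (268,275).
- **Dropper:** (290,215).
- **Fixed things:** coaster (278,275), ramekin (388,275), cards (463,263).

A green lamp hangs over the back middle. I'll measure from the depth clouds and check a close crop.

```bash
cat > m.py <<'E'
from h import *
A=np.load("top.npz");S=np.load("scene.npz")
ct=cloud("top",A["de"]);cs=cloud("scene",S["de"])
def rep(nm,c,u,v,r,zlo,zhi):
    P=c[v-r:v+r+1,u-r:u+r+1].reshape(-1,3); P=P[np.isfinite(P).all(1)&(P[:,2]>zlo)&(P[:,2]<zhi)]
    if len(P)<3: print(nm,"none");return
    print(nm,len(P),"min",P.min(0).round(),"max",P.max(0).round(),"mid",((P.min(0)+P.max(0))/2).round(1),"med",np.median(P,0).round(1))
if __name__=="__main__":
    for n,u,v in [("table",320,290),("tableL",140,300),("tableR",500,280)]: rep(n,ct,u,v,3,-50,50)
    for n,u,v,r,a,b in [("pump",213,271,14,50,130),("t1",181,278,11,80,130),("t2",196,301,11,80,130),("t3",228,302,13,80,130),("brass",440,216,11,6,60),("brasstop",440,216,11,28,60),("pourer",241,220,11,8,100),("dropper",290,215,12,8,130),("drtop",290,215,12,75,130),("coaster",278,275,22,6,30),("ram",388,275,19,20,70),("cards",463,263,26,4,30),("wood",384,213,10,6,60),("foil",183,232,16,6,40),("glass",140,248,20,6,200)]: rep(n,ct,u,v,r,a,b)
    print("lamp",[ct[v,u].round() for u,v in [(390,205),(390,150),(255,100),(528,100),(420,30)]])
    P=ct[190:230,210:330]; print("press",[ct[v,u].round() for u,v in[(262,130),(250,160),(300,180),(237,178),(245,75)]])
    print("scene press",[cs[v,u].round() for u,v in[(300,200),(325,75),(325,25),(325,310),(290,285),(325,235),(310,270),(245,375),(318,428)]])
    for n,u,v,r,a,b in [("pump",464,262,16,70,130),("brass",217,206,11,6,60),("pourer",407,298,15,6,100),("dropper",350,270,16,6,130),("bung",268,275,13,6,60),("wood",260,235,12,6,60)]: rep("s "+n,cs,u,v,r,a,b)
    im=A["im"][190:320,160:500];im2=S["im"][180:350,190:530]
    save(np.vstack([cv2.resize(im,(680,260),interpolation=3),cv2.resize(im2,(680,340),interpolation=3)]),"crop1")
E
python3 m.py
```

```text
table 49 min [404.  33.  -6.] max [420.  49.   7.] mid [4.121e+02 4.060e+01 3.000e-01] med [4.121e+02 4.060e+01 1.000e-01]
tableL 49 min [385. 503.  -7.] max [400. 521.   7.] mid [3.925e+02 5.118e+02 2.000e-01] med [392.5 511.2   0.6]
tableR 48 min [ 423. -435.   -6.] max [ 439. -417.    4.] mid [ 431.  -426.3   -1. ] med [ 4.310e+02 -4.264e+02  2.000e-01]
pump 218 min [446. 287.  51.] max [480. 325. 113.] mid [463.1 306.   81.6] med [462.9 302.4 101.3]
t1 193 min [430. 368.  85.] max [467. 405. 110.] mid [448.4 386.5  97.8] med [447.3 384.7 101.3]
t2 187 min [374. 330.  91.] max [408. 367. 110.] mid [391.  348.9 100.6] med [390.9 347.  102. ]
t3 196 min [366. 247.  92.] max [402. 285. 110.] mid [383.8 265.8 100.9] med [382.9 264.5 102.1]
brass 203 min [ 576. -294.    6.] max [ 629. -248.   46.] mid [ 602.3 -271.2   26.3] med [ 594.5 -268.6   15.3]
brasstop 65 min [ 586. -282.   28.] max [ 607. -262.   46.] mid [ 596.1 -272.    37.2] med [ 596.  -271.3   37.2]
pourer 91 min [577. 227.   8.] max [608. 273.  69.] mid [592.4 250.5  38.7] med [592.2 237.2  36.6]
dropper 131 min [588.  91
[... 1286 characters left out ...]
5., 295.]), array([917.,  76.,  40.]), array([925., 240.,  39.])]
s pump 258 min [454. 288.  70.] max [489. 324. 108.] mid [471.2 306.4  89.1] med [477.4 308.8  99.2]
s brass 213 min [ 584. -294.    6.] max [ 625. -253.   42.] mid [ 604.2 -273.2   24.1] med [ 608.  -267.9   15.2]
s pourer 211 min [587. 225.   6.] max [612. 252.  66.] mid [599.6 238.8  36.1] med [603.2 240.4  35.4]
s dropper 356 min [597.  96.   6.] max [624. 147.  97.] mid [610.8 121.1  51.4] med [614.2 112.5  49. ]
s bung 289 min [678. -58.   7.] max [727. -15.  39.] mid [702.4 -36.8  23.1] med [704.6 -38.8  34.2]
s wood 98 min [ 601. -175.    6.] max [ 635. -114.   40.] mid [ 617.9 -144.6   23.1] med [ 625.  -126.    15.9]
```

View pics/crop1.png

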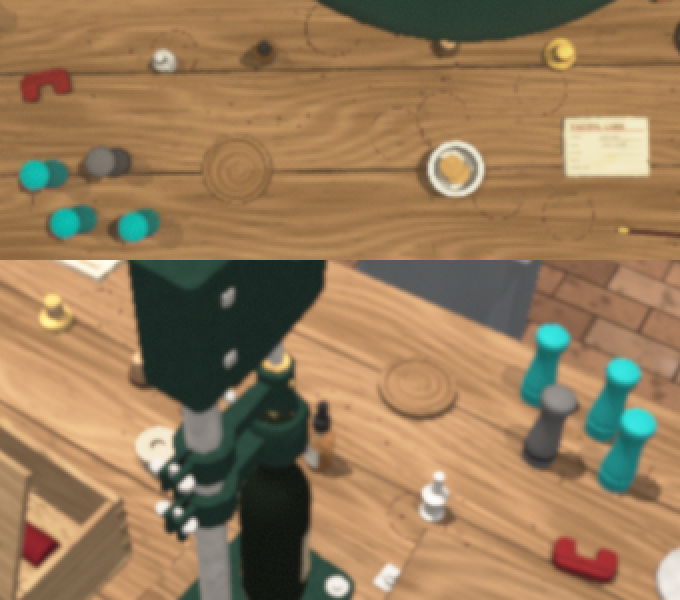

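The crop confirms the choices: gold wide-headed stopper at crop (560,52), dark pump (100,162) among three turquoise ones, steel pourer (163,60), and dropper with black teat (262,50). Next I'll refine the centres from the flat tops.

```bash
cat > fine.py <<'E'
from h import *
def tops(cam,dep,items):
    d=cv2.medianBlur(dep.astype(np.float32),3); c=cloud(cam,d).reshape(-1,3); out={}
    for n,(x,y,r,h,tol) in items.items():
        p=np.array([x,y],float)
        for _ in range(4):
            q=c[(np.hypot(*(c[:,:2]-p).T)<r)&(abs(c[:,2]-h)<tol)]
            if len(q)<4: break
            (cx,cy),rad=cv2.minEnclosingCircle(q[:,:2].astype(np.float32)); p=q[:,:2].mean(0)
        out[n]=(p.round(1),len(q),(round(cx,1),round(cy,1),round(rad,1)) if len(q)>3 else None); print(cam,n,*out[n])
    return out
I=dict(pump=(464,306,26,104,8),brass=(597,-272,18,37,7),pourer=(595,238,12,60,8),dropper=(603,106,16,98,9),coaster=(453,148,54,12,5),ram=(450,-133,45,37,8),cards=(475,-330,85,9,4.5),wood=(605,-126,16,35,7),foil=(566,397,50,16,6),bung=(702,-37,35,34,6))
if __name__=="__main__":
    for cam in("top","scene"):
        tops(cam,np.load(cam+".npz")["de"],I)
    # cards by colour
    im=np.load("top.npz")["im"]; sub=cv2.cvtColor(im,cv2.COLOR_RGB2HSV)[240:290,430:500]
    m=((sub[...,1]<95)&(sub[...,2]>170)).astype(np.uint8); cs,_=cv2.findContours(m,0,2); r=cv2.minAreaRect(max(cs,key=cv2.contourArea)); print(r)
    print(px2w("top",r[0][0]+430,r[0][1]+240,z=9), [px2w("top",b[0]+430,b[1]+240,z=9)[:2].round() for b in cv2.boxPoints(r)])
E
python3 fine.py
```

```text
top pump [463.2 305.5] 177 (463.6, 306.7, 18.1)
top brass [ 596.6 -271.5] 62 (596.9, -272.3, 11.0)
top pourer [594.6 239. ] 15 (595.4, 238.9, 4.9)
top dropper [601.9 106.2] 16 (602.0, 106.3, 5.1)
top coaster [454.2 147.4] 921 (455.2, 147.4, 45.2)
top ram [ 449.5 -133.3] 361 (449.4, -132.5, 34.3)
top cards [ 474.6 -328. ] 1274 (473.5, -328.1, 65.4)
top wood [ 607.5 -124.5] 21 (610.1, -125.2, 8.8)
top foil [569.3 398. ] 254 (567.5, 397.8, 32.0)
top bung [702. -37.] 0 None
scene pump [470.6 306.9] 201 (467.4, 306.8, 18.4)
scene brass [ 603.7 -272.2] 61 (602.3, -274.0, 10.8)
scene pourer [599.5 239.1] 33 (597.7, 238.5, 5.4)
scene dropper [607.8 108.6] 34 (606.3, 108.0, 5.5)
scene coaster [459.1 148.4] 927 (456.1, 147.7, 46.2)
scene ram [ 450. -133.] 0 None
scene cards [ 482.  -327.8] 809 (480.7, -331.9, 65.4)
scene wood [ 620.3 -127.3] 27 (618.3, -127.4, 8.7)
scene foil [575.3 397.8] 423 (569.5, 397.6, 33.5)
scene bung [703.5 -38.5] 259 (701.8, -36.5, 24.4)
((32.5, 23.0), (30.0, 43.0), 90.0)
[ 476.25927764 -328.64673764    9.        ] [array([ 516., -274.]), array([ 514., -386.]), array([ 437., -383.]), array([ 438., -272.])]
```

Emit:
{"op": "drive_tool", "data": {
  "fingers": [0.06, 0.06, 0.06, 0.06, 0.06],
  "offset": [
    [0.016, -0.036, 0],
    [0.032, -0.072, 0],
    [0.048, -0.108, 0],
    [0.064, -0.144, 0],
    [0.08, -0.18, 0]
  ],
  "roll": [0, 0, 0, 0, 0],
  "force": 30
}}

```text
t: 1.52
ee_pos: [251.1, 471.4, 253.2]
tool_rot: [3.142, 0.0, 2.887]
wrist_force: [0.7, -0.4, 0.6]
gripper_width: 59.9
finger_force: 0.0
```

Emit:
{"op": "drive_tool", "data": {
  "fingers": [0.06, 0.06, 0.06, 0.06, 0.06],
  "offset": [
    [0.017, -0.037, 0],
    [0.034, -0.074, 0],
    [0.052, -0.111, 0],
    [0.069, -0.148, 0],
    [0.086, -0.185, 0]
  ],
  "roll": [0, 0, 0, 0, 0]
}}

```text
t: 1.93
ee_pos: [337.2, 286.3, 253.6]
tool_rot: [3.141, 0.001, 2.886]
wrist_force: [1.2, 0.3, -0.5]
gripper_width: 59.9
finger_force: 0.0
```

Emit:
{"op": "drive_tool", "data": {
  "fingers": [0.06, 0.06, 0.06, 0.06, 0.06],
  "offset": [
    [0.017, -0.037, 0],
    [0.034, -0.074, 0],
    [0.052, -0.111, 0],
    [0.069, -0.148, 0],
    [0.086, -0.185, 0]
  ],
  "roll": [0, 0, 0, 0, 0]
}}

```text
t: 2.35
ee_pos: [423.3, 101.1, 253.8]
tool_rot: [3.141, 0.001, 2.886]
wrist_force: [0.4, 0.8, -0.2]
gripper_width: 60.0
finger_force: 0.0
```

Emit:
{"op": "drive_tool", "data": {
  "fingers": [0.06, 0.06, 0.06, 0.06, 0.06],
  "offset": [
    [0.017, -0.037, 0],
    [0.034, -0.074, 0],
    [0.052, -0.111, 0],
    [0.069, -0.148, 0],
    [0.086, -0.185, 0]
  ],
  "roll": [0, 0, 0, 0, 0]
}}

```text
t: 2.77
ee_pos: [509.3, -84.2, 253.6]
tool_rot: [3.141, 0.001, 2.885]
wrist_force: [-0.1, -0.2, 0.2]
gripper_width: 59.7
finger_force: 0.0
```

Emit:
{"op": "drive_tool", "data": {
  "fingers": [0.06, 0.06, 0.06, 0.06, 0.06],
  "offset": [
    [0.017, -0.037, 0],
    [0.034, -0.074, 0],
    [0.052, -0.111, -0.02],
    [0.069, -0.148, -0.04],
    [0.086, -0.185, -0.06]
  ],
  "roll": [0, 0, 0, 0, 0]
}}

```text
t: 3.18
ee_pos: [591.4, -259.8, 198.3]
tool_rot: [-3.141, 0.002, 2.885]
wrist_force: [-0.3, -0.3, 0.4]
gripper_width: 60.2
finger_force: 0.0
```

Emit:
{"op": "drive_tool", "data": {
  "fingers": [0.06, 0.06, 0.06, 0.06, 0.06],
  "offset": [
    [0.006, -0.012, 0],
    [0.006, -0.012, -0.035],
    [0.006, -0.012, -0.07],
    [0.006, -0.012, -0.105],
    [0.006, -0.012, -0.138]
  ],
  "roll": [0, 0, 0, 0, 0]
}}

```text
t: 3.6
ee_pos: [596.5, -269.5, 59.3]
tool_rot: [3.141, 0.0, 2.885]
wrist_force: [0.9, -0.5, 0.5]
gripper_width: 59.9
finger_force: 0.0
```

Emit:
{"op": "drive_tool", "data": {
  "fingers": [0.055, 0.055, 0.055, 0.055, 0.055],
  "offset": [
    [0, 0, -0.008],
    [0, 0, -0.016],
    [0, 0, -0.024],
    [0, 0, -0.031],
    [0, 0, -0.031]
  ],
  "roll": [0, 0, 0, 0, 0]
}}

```text
t: 4.02
ee_pos: [597.1, -269.8, 29.9]
tool_rot: [-3.141, 0.001, 2.886]
wrist_force: [-0.2, -0.1, -0.4]
gripper_width: 54.8
finger_force: 0.0
```

Emit:
{"op": "drive_tool", "data": {
  "fingers": [0.055, 0.03, 0.03, 0.03, 0.03],
  "offset": [
    [0, -0.002, -0.003],
    [0, -0.002, -0.003],
    [0, -0.002, -0.003],
    [0, -0.002, -0.003],
    [0, -0.002, -0.003]
  ],
  "roll": [0, 0, 0, 0, 0]
}}

```text
t: 4.43
ee_pos: [597.3, -272.4, 27.7]
tool_rot: [-3.141, 0.002, 2.886]
wrist_force: [-1.2, -1.9, 4.4]
gripper_width: 34.9
finger_force: 29.9
```

Emit:
{"op": "drive_tool", "data": {
  "fingers": [0.055, 0.055, 0.055, 0.055, 0.055],
  "offset": [
    [0, 0, 0],
    [0, 0, 0],
    [0, 0, 0],
    [0, 0, -0.002],
    [0, 0, -0.005]
  ],
  "roll": [0, 0, 0, 0, 0]
}}

```text
t: 4.85
ee_pos: [596.5, -271.5, 21.2]
tool_rot: [3.142, 0.0, 2.886]
wrist_force: [0.1, -0.7, 0.2]
gripper_width: 54.9
finger_force: 0.0
```

Emit:
{"op": "drive_tool", "data": {
  "fingers": [0.055, 0.03, 0.03, 0.03, 0.03],
  "offset": [
    [0, 0, -0.001],
    [0, 0, -0.001],
    [0, 0, -0.001],
    [0, 0, -0.001],
    [0, 0, -0.001]
  ],
  "roll": [0, 0, 0, 0, 0]
}}

```text
t: 5.27
ee_pos: [597.0, -271.9, 21.0]
tool_rot: [-3.141, 0.001, 2.886]
wrist_force: [0.4, -0.0, 3.1]
gripper_width: 37.7
finger_force: 32.3
```

Emit:
{"op": "drive_tool", "data": {
  "fingers": [0.055, 0.055, 0.055, 0.055, 0.055],
  "offset": [
    [0, 0, 0],
    [0, 0, 0],
    [0, 0, -0.001],
    [0, 0, -0.003],
    [0, 0, -0.004]
  ],
  "roll": [0, 0, 0, 0, 0]
}}

```text
t: 5.68
ee_pos: [596.3, -271.5, 18.0]
tool_rot: [3.141, -0.001, 2.886]
wrist_force: [-6.4, 2.6, 18.9]
gripper_width: 54.6
finger_force: 9.5
```

Emit:
{"op": "drive_tool", "data": {
  "fingers": [0.03, 0.03, 0.03, 0.03, 0.03],
  "offset": [
    [0, 0, 0],
    [0, 0, 0],
    [0, 0, 0],
    [0, 0, 0],
    [0, 0, 0]
  ],
  "roll": [0, 0, 0, 0, 0]
}}

```text
t: 6.1
ee_pos: [599.1, -272.6, 20.8]
tool_rot: [-3.141, 0.005, 2.886]
wrist_force: [-4.0, 1.4, 20.0]
gripper_width: 38.0
finger_force: 35.1
```

Emit:
{"op": "drive_tool", "data": {
  "fingers": [0.03, 0.03, 0.03, 0.03, 0.03],
  "offset": [
    [0, 0, 0.005],
    [0, 0, 0.01],
    [0, 0, 0.025],
    [0, 0, 0.04],
    [0, 0, 0.06]
  ],
  "roll": [0, 0, 0, 0, 0]
}}

```text
t: 6.52
ee_pos: [595.3, -271.1, 76.0]
tool_rot: [3.141, -0.003, 2.886]
wrist_force: [-1.3, 0.4, -0.2]
gripper_width: 37.8
finger_force: 30.2
```

Run:
```python
from h import *
im,d=snap("scene"); c=cv2.resize(im[140:260,150:310],(640,480),interpolation=3)
it,_=snap("top"); c2=cv2.resize(it[170:290,400:520],(480,480),interpolation=3)
save(cv2.resize(np.hstack([c,c2]),(800,343)),"lift1")
print(get_state()["ee_pos"],get_state()["gripper_width"])
```

```text
[ 599.45537962 -273.10572883   81.15163223] 37.60039950426939
```

View pics/lift1.png

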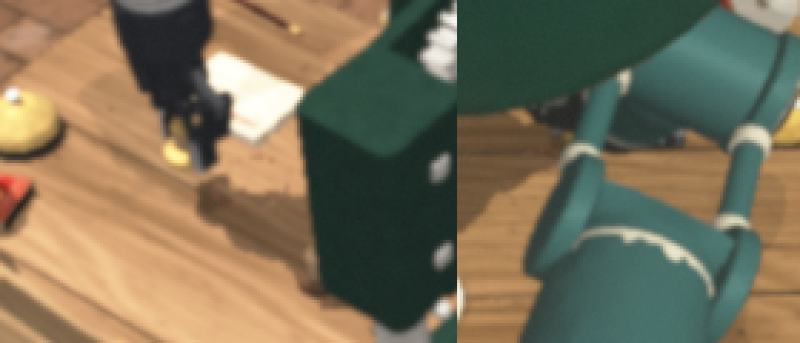

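Picture: the brass stopper hangs upright between the fingers, at crop (175,150), clear of the table. Next I carry it to the cards.

Emit:
{"op": "drive_tool", "data": {
  "fingers": [0.03, 0.03, 0.03, 0.03, 0.03],
  "offset": [
    [-0.03, -0.014, 0],
    [-0.062, -0.028, 0],
    [-0.093, -0.042, 0],
    [-0.118, -0.053, 0],
    [-0.123, -0.056, 0]
  ],
  "roll": [0, 0, 0, 0, 0]
}}

```text
t: 7.03
ee_pos: [469.0, -328.0, 75.2]
tool_rot: [3.141, -0.004, 2.884]
wrist_force: [-0.6, -0.7, -1.1]
gripper_width: 38.0
finger_force: 30.3
```

Emit:
{"op": "drive_tool", "data": {
  "fingers": [0.03, 0.03, 0.03, 0.03, 0.03],
  "offset": [
    [0, 0, -0.02],
    [0, 0, -0.035],
    [0, 0, -0.04],
    [0, 0, -0.04],
    [0, 0, -0.04]
  ],
  "roll": [0, 0, 0, 0, 0]
}}

```text
t: 7.45
ee_pos: [473.7, -327.4, 36.1]
tool_rot: [3.141, -0.001, 2.886]
wrist_force: [-0.0, -1.2, -0.8]
gripper_width: 38.0
finger_force: 30.3
```

Emit:
{"op": "drive_tool", "data": {
  "fingers": [0.03, 0.03, 0.03, 0.03, 0.03],
  "offset": [
    [0.001, -0.001, -0.002],
    [0.001, -0.001, -0.004],
    [0.001, -0.001, -0.006],
    [0.001, -0.001, -0.006],
    [0.001, -0.001, -0.006]
  ],
  "roll": [0, 0, 0, 0, 0]
}}

```text
t: 7.87
ee_pos: [474.6, -328.6, 30.4]
tool_rot: [-3.142, 0.0, 2.886]
wrist_force: [0.9, 0.4, -1.3]
gripper_width: 37.6
finger_force: 30.3
```

Emit:
{"op": "drive_tool", "data": {
  "fingers": [0.03, 0.045, 0.055, 0.06, 0.06],
  "offset": [
    [0, 0, -0.001],
    [0, 0, -0.001],
    [0, 0, -0.001],
    [0, 0, -0.001],
    [0, 0, -0.001]
  ],
  "roll": [0, 0, 0, 0, 0]
}}

```text
t: 8.28
ee_pos: [474.5, -328.7, 29.4]
tool_rot: [-3.142, 0.0, 2.886]
wrist_force: [0.2, 0.4, 0.1]
gripper_width: 60.0
finger_force: 0.0
```

Emit:
{"op": "drive_tool", "data": {
  "fingers": [0.06, 0.06, 0.06, 0.06, 0.06],
  "offset": [
    [0, 0, 0.02],
    [0, 0, 0.06],
    [0, 0, 0.1],
    [0, 0, 0.14],
    [0, 0, 0.17]
  ],
  "roll": [0, 0, 0, 0, 0]
}}

```text
t: 8.7
ee_pos: [475.3, -329.2, 203.1]
tool_rot: [-3.14, 0.003, 2.886]
wrist_force: [1.3, -1.0, -1.2]
gripper_width: 59.9
finger_force: 0.0
```

Emit:
{"op": "drive_tool", "data": {
  "fingers": [0.06, 0.06, 0.06, 0.06, 0.06],
  "offset": [
    [-0.001, 0.04, 0],
    [-0.002, 0.08, 0],
    [-0.003, 0.12, 0],
    [-0.003, 0.16, 0],
    [-0.004, 0.2, 0]
  ],
  "roll": [-2, -4, -6, -8, -10]
}}

```text
t: 9.12
ee_pos: [470.1, -127.1, 199.6]
tool_rot: [3.141, 0.001, 2.709]
wrist_force: [0.8, 0.3, 0.5]
gripper_width: 60.0
finger_force: 0.0
```

Emit:
{"op": "drive_tool", "data": {
  "fingers": [0.06, 0.06, 0.06, 0.06, 0.06],
  "offset": [
    [-0.001, 0.04, 0],
    [-0.002, 0.08, 0],
    [-0.003, 0.12, 0],
    [-0.003, 0.16, 0],
    [-0.004, 0.2, 0]
  ],
  "roll": [0, 0, 0, 0, 0]
}}

```text
t: 9.53
ee_pos: [466.1, 73.3, 199.7]
tool_rot: [3.141, 0.001, 2.711]
wrist_force: [1.2, -0.7, -0.1]
gripper_width: 60.1
finger_force: 0.0
```

Emit:
{"op": "drive_tool", "data": {
  "fingers": [0.06, 0.06, 0.06, 0.06, 0.06],
  "offset": [
    [-0.001, 0.04, 0],
    [-0.002, 0.08, 0],
    [-0.003, 0.12, 0],
    [-0.003, 0.16, 0],
    [-0.004, 0.2, 0]
  ],
  "roll": [0, 0, 0, 0, 0]
}}

```text
t: 9.95
ee_pos: [462.1, 273.4, 199.5]
tool_rot: [3.141, 0.001, 2.712]
wrist_force: [1.9, -0.5, 0.7]
gripper_width: 60.2
finger_force: 0.0
```

Emit:
{"op": "drive_tool", "data": {
  "fingers": [0.06, 0.06, 0.06, 0.06, 0.06],
  "offset": [
    [0.0, 0.02, 0],
    [0, 0.036, 0],
    [0, 0.036, 0],
    [0, 0.036, -0.02],
    [0, 0.036, -0.03]
  ],
  "roll": [0, 0, 0, 0, 0]
}}

```text
t: 10.37
ee_pos: [462.1, 307.0, 168.3]
tool_rot: [-3.141, -0.0, 2.712]
wrist_force: [-1.6, -0.6, -0.8]
gripper_width: 59.9
finger_force: 0.0
```

Emit:
{"op": "drive_tool", "data": {
  "fingers": [0.06, 0.06, 0.06, 0.06, 0.06],
  "offset": [
    [0.0025, 0, 0],
    [0.0025, 0, -0.025],
    [0.0025, 0, -0.05],
    [0.0025, 0, -0.078],
    [0.0025, 0, -0.1]
  ],
  "roll": [0, 0, 0, 0, 0]
}}

```text
t: 10.78
ee_pos: [464.9, 306.1, 68.1]
tool_rot: [-3.141, -0.0, 2.71]
wrist_force: [0.5, 0.1, -1.2]
gripper_width: 60.4
finger_force: 0.0
```

Emit:
{"op": "drive_tool", "data": {
  "fingers": [0.06, 0.025, 0.025, 0.025, 0.025],
  "offset": [
    [0, 0, 0],
    [0, 0, 0],
    [0, 0, 0],
    [0, 0, 0],
    [0, 0, 0]
  ],
  "roll": [0, 0, 0, 0, 0]
}}

```text
t: 11.2
ee_pos: [466.4, 308.0, 71.4]
tool_rot: [3.139, 0.002, 2.711]
wrist_force: [-0.1, 0.9, -0.6]
gripper_width: 32.8
finger_force: 29.1
```

Emit:
{"op": "drive_tool", "data": {
  "fingers": [0.025, 0.025, 0.025, 0.025, 0.025],
  "offset": [
    [0, 0, 0.01],
    [0, 0, 0.025],
    [0, 0, 0.04],
    [0, 0, 0.05],
    [0, 0, 0.05]
  ],
  "roll": [0, 0, 0, 0, 0]
}}

```text
t: 11.62
ee_pos: [467.1, 308.8, 123.4]
tool_rot: [3.136, 0.004, 2.711]
wrist_force: [1.2, -0.3, -0.2]
gripper_width: 32.7
finger_force: 29.2
```

Run:
```python
from h import *
from fine import *
im,d=snap("scene");it,dt=snap("top")
print(get_state()["ee_pos"],get_state()["gripper_width"])
tops("scene",d,dict(brass=(481,-328,20,46,7),cards=I["cards"],coaster=I["coaster"]));tops("top",dt,dict(brass=(475,-328,20,46,7)))
c=cv2.resize(im[200:310,390:550],(640,440),interpolation=3); c2=cv2.resize(im[150:220,190:290],(400,280),interpolation=3)
c2=np.vstack([c2,np.zeros((160,400,3),np.uint8)])
save(cv2.resize(np.hstack([c,c2]),(800,338)),"lift2")
```

```text
[465.47098462 307.73674983 120.41753201] 32.899657115495344
scene brass [ 481.  -327.8] 49 (479.4, -329.3, 10.7)
scene cards [ 487.1 -323.5] 617 (481.0, -331.6, 64.1)
scene coaster [458.9 148.5] 919 (456.3, 148.4, 45.2)
top brass [ 473.9 -326.3] 56 (474.1, -326.7, 10.1)
```

View pics/lift2.png

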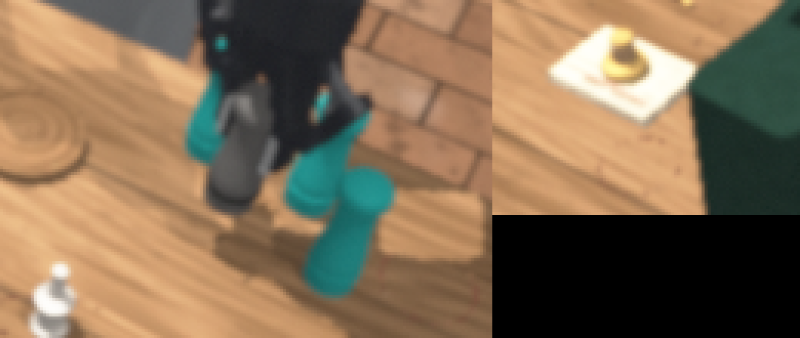

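Picture: the pump is lifted upright with the turquoise ones still standing. The brass stopper sits in the middle of the cards, within 2 mm.

Emit:
{"op": "drive_tool", "data": {
  "fingers": [0.025, 0.025, 0.025, 0.025, 0.025],
  "offset": [
    [-0.002, -0.03, 0],
    [-0.005, -0.07, 0],
    [-0.007, -0.11, 0],
    [-0.009, -0.145, 0],
    [-0.01, -0.16, 0]
  ],
  "roll": [0, 0, 0, 0, 0]
}}

```text
t: 12.13
ee_pos: [452.9, 143.9, 117.8]
tool_rot: [-3.138, -0.002, 2.71]
wrist_force: [0.5, -0.6, -1.0]
gripper_width: 32.5
finger_force: 29.5
```

Emit:
{"op": "drive_tool", "data": {
  "fingers": [0.025, 0.025, 0.025, 0.025, 0.025],
  "offset": [
    [0, 0, -0.01],
    [0, 0, -0.022],
    [0, 0, -0.032],
    [0, 0, -0.032],
    [0, 0, -0.032]
  ],
  "roll": [0, 0, 0, 0, 0]
}}

```text
t: 12.55
ee_pos: [453.8, 147.8, 85.8]
tool_rot: [-3.14, -0.003, 2.712]
wrist_force: [0.7, 0.3, -0.3]
gripper_width: 33.2
finger_force: 29.5
```

Emit:
{"op": "drive_tool", "data": {
  "fingers": [0.025, 0.025, 0.025, 0.025, 0.025],
  "offset": [
    [0.001, 0, -0.001],
    [0.001, 0, -0.002],
    [0.001, 0, -0.003],
    [0.001, 0, -0.003],
    [0.001, 0, -0.003]
  ],
  "roll": [0, 0, 0, 0, 0]
}}

```text
t: 12.97
ee_pos: [456.2, 147.6, 84.6]
tool_rot: [3.141, 0.0, 2.712]
wrist_force: [0.5, -0.0, -0.1]
gripper_width: 33.2
finger_force: 29.5
```

Emit:
{"op": "drive_tool", "data": {
  "fingers": [0.025, 0.025, 0.025, 0.025, 0.025],
  "offset": [
    [0, 0, -0.001],
    [0, 0, -0.002],
    [0, 0, -0.002],
    [0, 0, -0.002],
    [0, 0, -0.002]
  ],
  "roll": [0, 0, 0, 0, 0]
}}

```text
t: 13.38
ee_pos: [456.5, 147.5, 83.1]
tool_rot: [3.141, 0.001, 2.711]
wrist_force: [-2.3, -1.3, 5.9]
gripper_width: 32.4
finger_force: 29.5
```

Emit:
{"op": "drive_tool", "data": {
  "fingers": [0.035, 0.045, 0.055, 0.06, 0.06],
  "offset": [
    [0, 0, 0],
    [0, 0, 0],
    [0, 0, 0],
    [0, 0, 0],
    [0, 0, 0]
  ],
  "roll": [0, 0, 0, 0, 0]
}}

```text
t: 13.8
ee_pos: [455.8, 147.3, 82.1]
tool_rot: [-3.141, -0.0, 2.711]
wrist_force: [0.2, -0.3, 0.2]
gripper_width: 59.7
finger_force: 0.0
```

Emit:
{"op": "drive_tool", "data": {
  "fingers": [0.06, 0.06, 0.06, 0.06, 0.06],
  "offset": [
    [0, 0, 0.015],
    [0, 0, 0.045],
    [0, 0, 0.08],
    [0, 0, 0.11],
    [0, 0, 0.12]
  ],
  "roll": [0, 0, 0, 0, 0]
}}

```text
t: 14.22
ee_pos: [458.7, 148.2, 207.5]
tool_rot: [3.136, 0.006, 2.711]
wrist_force: [0.9, 0.6, 0.1]
gripper_width: 59.8
finger_force: 0.0
```

Emit:
{"op": "drive_tool", "data": {
  "fingers": [0.05, 0.05, 0.05, 0.05, 0.05],
  "offset": [
    [0.03, 0.02, 0],
    [0.06, 0.04, 0],
    [0.09, 0.06, 0],
    [0.12, 0.08, 0],
    [0.138, 0.092, 0]
  ],
  "roll": [0, 0, 0, 0, 0]
}}

```text
t: 14.63
ee_pos: [596.3, 241.1, 201.4]
tool_rot: [3.141, 0.0, 2.712]
wrist_force: [-0.3, -0.2, -0.0]
gripper_width: 49.6
finger_force: 0.0
```

Emit:
{"op": "drive_tool", "data": {
  "fingers": [0.05, 0.05, 0.05, 0.05, 0.05],
  "offset": [
    [0, 0, -0.02],
    [0, 0, -0.05],
    [0, 0, -0.08],
    [0, 0, -0.1],
    [0, 0, -0.1]
  ],
  "roll": [0, 0, 0, 0, 0]
}}

```text
t: 15.05
ee_pos: [589.3, 237.8, 95.3]
tool_rot: [-3.133, -0.009, 2.711]
wrist_force: [-1.2, -0.9, -0.5]
gripper_width: 49.8
finger_force: 0.0
```

Emit:
{"op": "drive_tool", "data": {
  "fingers": [0.05, 0.05, 0.05, 0.05, 0.05],
  "offset": [
    [0, 0, -0.01],
    [0, 0, -0.02],
    [0, 0, -0.02],
    [0, 0, -0.02],
    [0, 0, -0.02]
  ],
  "roll": [0, 0, 0, 0, 0]
}}

```text
t: 15.47
ee_pos: [594.8, 239.7, 83.6]
tool_rot: [3.14, 0.002, 2.711]
wrist_force: [-0.0, 0.4, 0.4]
gripper_width: 50.2
finger_force: 0.0
```

Emit:
{"op": "drive_tool", "data": {
  "fingers": [0.05, 0.05, 0.05, 0.05, 0.05],
  "offset": [
    [0.001, -0.001, -0.015],
    [0.001, -0.001, -0.03],
    [0.001, -0.001, -0.042],
    [0.001, -0.001, -0.048],
    [0.001, -0.001, -0.048]
  ],
  "roll": [0, 0, 0, 0, 0]
}}

```text
t: 15.88
ee_pos: [593.9, 238.0, 32.9]
tool_rot: [-3.14, -0.002, 2.711]
wrist_force: [-0.3, 0.2, -0.8]
gripper_width: 50.0
finger_force: 0.0
```

Emit:
{"op": "drive_tool", "data": {
  "fingers": [0.05, 0.015, 0.015, 0.015, 0.015],
  "offset": [
    [0, 0, 0],
    [0, 0, 0],
    [0, 0, 0],
    [0, 0, 0],
    [0, 0, 0]
  ],
  "roll": [0, 0, 0, 0, 0],
  "force": 20
}}

```text
t: 16.3
ee_pos: [595.9, 238.8, 35.5]
tool_rot: [3.14, 0.001, 2.711]
wrist_force: [-0.6, 0.5, 2.5]
gripper_width: 24.8
finger_force: 19.6
```

Emit:
{"op": "drive_tool", "data": {
  "fingers": [0.015, 0.015, 0.015, 0.015, 0.015],
  "offset": [
    [0, 0, 0.01],
    [0, 0, 0.03],
    [0, 0, 0.06],
    [0, 0, 0.09],
    [0, 0, 0.1]
  ],
  "roll": [0, 0, 0, 0, 0]
}}

```text
t: 16.72
ee_pos: [597.7, 239.3, 140.2]
tool_rot: [3.136, 0.006, 2.711]
wrist_force: [1.7, -0.2, 0.1]
gripper_width: 24.4
finger_force: 19.7
```

Emit:
{"op": "drive_tool", "data": {
  "fingers": [0.015, 0.015, 0.015, 0.015, 0.015],
  "offset": [
    [-0.01, -0.016, 0],
    [-0.028, -0.045, 0],
    [-0.047, -0.076, 0],
    [-0.066, -0.107, 0],
    [-0.085, -0.138, 0]
  ],
  "roll": [0, 0, 0, 0, 0]
}}

```text
t: 17.13
ee_pos: [508.7, 99.3, 134.3]
tool_rot: [-3.141, -0.0, 2.712]
wrist_force: [1.3, -1.6, -0.2]
gripper_width: 24.5
finger_force: 19.7
```

Emit:
{"op": "drive_tool", "data": {
  "fingers": [0.015, 0.015, 0.015, 0.015, 0.015],
  "offset": [
    [-0.018, -0.03, 0],
    [-0.036, -0.059, 0],
    [-0.05, -0.083, 0],
    [-0.058, -0.094, 0],
    [-0.058, -0.094, 0]
  ],
  "roll": [0, 0, 0, 0, 0]
}}

```text
t: 17.55
ee_pos: [450.0, 4.7, 134.1]
tool_rot: [-3.141, -0.001, 2.708]
wrist_force: [0.6, -0.5, 0.6]
gripper_width: 24.4
finger_force: 19.7
```

Emit:
{"op": "drive_tool", "data": {
  "fingers": [0.015, 0.015, 0.015, 0.015, 0.015],
  "offset": [
    [0, 0, -0.025],
    [0, 0, -0.05],
    [0, 0, -0.075],
    [0, 0, -0.09],
    [0, 0, -0.09]
  ],
  "roll": [0, 0, 0, 0, 0]
}}

```text
t: 17.97
ee_pos: [449.5, 7.3, 41.1]
tool_rot: [-3.14, -0.006, 2.712]
wrist_force: [-0.6, -0.3, -0.7]
gripper_width: 24.4
finger_force: 19.7
```

Emit:
{"op": "drive_tool", "data": {
  "fingers": [0.015, 0.015, 0.015, 0.015, 0.015],
  "offset": [
    [0, 0, -0.004],
    [0, 0, -0.007],
    [0, 0, -0.007],
    [0, 0, -0.007],
    [0, 0, -0.007]
  ],
  "roll": [0, 0, 0, 0, 0]
}}

```text
t: 18.38
ee_pos: [453.0, 6.4, 38.3]
tool_rot: [3.141, 0.002, 2.711]
wrist_force: [-0.3, 0.3, -0.4]
gripper_width: 24.4
finger_force: 19.7
```

Emit:
{"op": "drive_tool", "data": {
  "fingers": [0.015, 0.015, 0.015, 0.015, 0.015],
  "offset": [
    [0, 0.001, -0.001],
    [0, 0.001, -0.002],
    [0, 0.001, -0.003],
    [0, 0.001, -0.003],
    [0, 0.001, -0.003]
  ],
  "roll": [0, 0, 0, 0, 0]
}}

```text
t: 18.8
ee_pos: [453.0, 7.4, 35.3]
tool_rot: [3.141, 0.002, 2.711]
wrist_force: [-0.6, 1.3, 5.2]
gripper_width: 24.7
finger_force: 20.1
```

Contact with the table. I'll release and retreat upward.

Emit:
{"op": "drive_tool", "data": {
  "fingers": [0.025, 0.032, 0.04, 0.045, 0.045],
  "offset": [
    [0, 0, 0],
    [0, 0, 0],
    [0, 0, 0],
    [0, 0, 0],
    [0, 0, 0]
  ],
  "roll": [0, 0, 0, 0, 0]
}}

```text
t: 19.22
ee_pos: [451.6, 7.4, 34.0]
tool_rot: [-3.141, -0.001, 2.711]
wrist_force: [0.5, 0.1, 0.0]
gripper_width: 45.1
finger_force: 0.0
```

Emit:
{"op": "drive_tool", "data": {
  "fingers": [0.045, 0.045, 0.045, 0.045, 0.045],
  "offset": [
    [0, 0, 0.015],
    [0, 0, 0.045],
    [0, 0, 0.08],
    [0, 0, 0.12],
    [0, 0, 0.16]
  ],
  "roll": [0, 0, 0, 0, 0]
}}

```text
t: 19.63
ee_pos: [450.8, 7.4, 195.1]
tool_rot: [-3.141, -0.002, 2.711]
wrist_force: [1.4, 0.6, -0.6]
gripper_width: 44.9
finger_force: 0.0
```

Emit:
{"op": "drive_tool", "data": {
  "fingers": [0.05, 0.05, 0.05, 0.05, 0.05],
  "offset": [
    [0.03, 0.02, 0],
    [0.063, 0.042, 0],
    [0.095, 0.063, 0],
    [0.125, 0.083, 0],
    [0.15, 0.1, 0]
  ],
  "roll": [0, 0, 0, 0, 0]
}}

```text
t: 20.05
ee_pos: [603.7, 108.8, 194.2]
tool_rot: [3.141, 0.001, 2.712]
wrist_force: [-0.1, -0.3, 0.3]
gripper_width: 50.0
finger_force: 0.0
```

Emit:
{"op": "drive_tool", "data": {
  "fingers": [0.05, 0.05, 0.05, 0.05, 0.05],
  "offset": [
    [0, 0, 0],
    [0, 0, -0.02],
    [0, 0, -0.03],
    [0, 0, -0.03],
    [0, 0, -0.03]
  ],
  "roll": [0, 0, 0, 0, 0]
}}

```text
t: 20.47
ee_pos: [600.3, 106.8, 162.8]
tool_rot: [-3.14, -0.003, 2.711]
wrist_force: [0.2, -0.7, 0.2]
gripper_width: 50.1
finger_force: 0.0
```

Run:
```python
from h import *
from fine import *
im,d=snap("scene");it,dt=snap("top")
print(get_state()["ee_pos"])
J=dict(pump=(455,148,26,116,8),pourer=(452,7,12,60,8),dropper=I["dropper"],coaster=I["coaster"],ram=I["ram"],wood=I["wood"],foil=I["foil"],bung=I["bung"])
tops("scene",d,J);tops("top",dt,J)
save(cv2.resize(im[180:340,190:510],(800,400),interpolation=3),"s3")
```

```text
[601.75932026 107.01786646 164.76645183]
scene pump [462.6 147.7] 162 (458.4, 146.4, 17.9)
scene pourer [452.   7.] 0 None
scene dropper [608.2 108.8] 34 (606.5, 108.5, 5.5)
scene coaster [466.5 152.5] 643 (457.0, 147.7, 44.8)
scene ram [ 450. -133.] 0 None
scene wood [ 620.3 -127.8] 29 (617.1, -126.9, 9.0)
scene foil [575.  397.7] 413 (569.2, 397.8, 33.5)
scene bung [703.6 -38.5] 259 (703.4, -36.6, 24.7)
top pump [455. 148.] 0 None
top pourer [450.8   8.1] 12 (450.8, 8.1, 3.9)
top dropper [603. 106.] 0 None
top coaster [453. 148.] 0 None
top ram [ 449.5 -133.2] 359 (449.7, -132.5, 34.5)
top wood [ 607.6 -124.8] 19 (609.7, -124.9, 9.0)
top foil [569.1 397.8] 266 (566.6, 397.8, 32.9)
top bung [702. -37.] 0 None
```

View pics/s3.png

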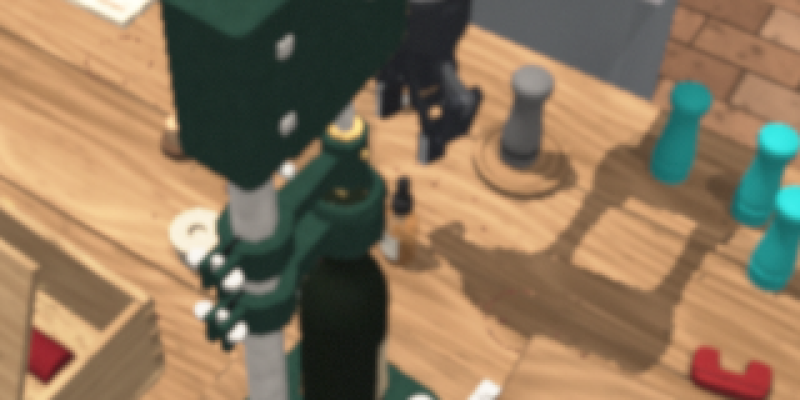

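Picture: the pump stands on the coaster (530,120), the dropper still stands at (403,220), and the bystanders are unmoved. Next I grasp the dropper.

Emit:
{"op": "drive_tool", "data": {
  "fingers": [0.05, 0.05, 0.05, 0.05, 0.05],
  "offset": [
    [0.0, 0, -0.02],
    [0.0, 0, -0.035],
    [0, 0, -0.045],
    [0, 0, -0.05],
    [0, 0, -0.05]
  ],
  "roll": [0, 0, 0, 0, 0]
}}

```text
t: 20.98
ee_pos: [601.2, 107.1, 113.5]
tool_rot: [-3.141, -0.001, 2.711]
wrist_force: [-0.7, -0.0, 0.4]
gripper_width: 50.0
finger_force: 0.0
```

Emit:
{"op": "drive_tool", "data": {
  "fingers": [0.05, 0.05, 0.05, 0.05, 0.05],
  "offset": [
    [0.001, 0, -0.015],
    [0.001, 0, -0.03],
    [0.001, 0, -0.045],
    [0.001, 0, -0.056],
    [0.001, 0, -0.056]
  ],
  "roll": [0, 0, 0, 0, 0]
}}

```text
t: 21.4
ee_pos: [601.6, 107.1, 56.5]
tool_rot: [-3.14, -0.003, 2.711]
wrist_force: [-0.4, 0.2, 0.4]
gripper_width: 49.7
finger_force: 0.0
```

Emit:
{"op": "drive_tool", "data": {
  "fingers": [0.05, 0.018, 0.018, 0.018, 0.018],
  "offset": [
    [0, 0, 0],
    [0, 0, 0],
    [0, 0, 0],
    [0, 0, 0],
    [0, 0, 0]
  ],
  "roll": [0, 0, 0, 0, 0]
}}

```text
t: 21.82
ee_pos: [604.1, 107.7, 59.8]
tool_rot: [3.14, 0.002, 2.711]
wrist_force: [0.4, 0.4, 3.4]
gripper_width: 29.2
finger_force: 20.0
```

Emit:
{"op": "drive_tool", "data": {
  "fingers": [0.018, 0.018, 0.018, 0.018, 0.018],
  "offset": [
    [0, 0, 0.008],
    [0, 0, 0.02],
    [0, 0, 0.032],
    [0, 0, 0.04],
    [0, 0, 0.04]
  ],
  "roll": [0, 0, 0, 0, 0]
}}

```text
t: 22.23
ee_pos: [605.2, 107.7, 101.9]
tool_rot: [3.139, 0.005, 2.711]
wrist_force: [0.8, 0.4, -0.8]
gripper_width: 28.9
finger_force: 19.9
```

Emit:
{"op": "drive_tool", "data": {
  "fingers": [0.018, 0.018, 0.018, 0.018, 0.018],
  "offset": [
    [-0.01, -0.02, 0],
    [-0.026, -0.05, 0],
    [-0.042, -0.081, 0],
    [-0.05, -0.097, 0],
    [-0.052, -0.101, 0]
  ],
  "roll": [0, 0, 0, 0, 0]
}}

```text
t: 22.65
ee_pos: [549.0, 4.1, 98.0]
tool_rot: [-3.14, -0.001, 2.709]
wrist_force: [0.1, -0.7, 0.1]
gripper_width: 28.6
finger_force: 19.9
```

Emit:
{"op": "drive_tool", "data": {
  "fingers": [0.018, 0.018, 0.018, 0.018, 0.018],
  "offset": [
    [0, 0, -0.012],
    [0, 0, -0.024],
    [0, 0, -0.034],
    [0, 0, -0.036],
    [0, 0, -0.036]
  ],
  "roll": [0, 0, 0, 0, 0]
}}

```text
t: 23.07
ee_pos: [550.4, 7.3, 60.7]
tool_rot: [-3.141, -0.002, 2.713]
wrist_force: [0.6, 0.4, -0.5]
gripper_width: 29.1
finger_force: 19.9
```

Emit:
{"op": "drive_tool", "data": {
  "fingers": [0.018, 0.018, 0.018, 0.018, 0.018],
  "offset": [
    [0, 0, -0.001],
    [0, 0, -0.002],
    [0, 0, -0.003],
    [0, 0, -0.003],
    [0, 0, -0.003]
  ],
  "roll": [0, 0, 0, 0, 0]
}}

```text
t: 23.48
ee_pos: [551.5, 6.6, 59.9]
tool_rot: [3.141, 0.001, 2.711]
wrist_force: [-0.1, 1.9, 2.4]
gripper_width: 28.8
finger_force: 20.2
```

Emit:
{"op": "drive_tool", "data": {
  "fingers": [0.03, 0.036, 0.045, 0.05, 0.05],
  "offset": [
    [0, 0, 0],
    [0, 0, 0],
    [0, 0, 0],
    [0, 0, 0],
    [0, 0, 0]
  ],
  "roll": [0, 0, 0, 0, 0]
}}

```text
t: 23.9
ee_pos: [550.7, 6.3, 59.1]
tool_rot: [-3.141, -0.0, 2.711]
wrist_force: [-0.6, -0.1, 0.1]
gripper_width: 50.0
finger_force: 0.0
```

Emit:
{"op": "drive_tool", "data": {
  "fingers": [0.05, 0.05, 0.05, 0.05, 0.05],
  "offset": [
    [0, 0, 0.015],
    [0, 0, 0.045],
    [0, 0, 0.08],
    [0, 0, 0.12],
    [0, 0, 0.16]
  ],
  "roll": [0, 0, 0, 0, 0]
}}

```text
t: 24.32
ee_pos: [550.0, 6.4, 220.1]
tool_rot: [-3.141, -0.002, 2.711]
wrist_force: [0.6, 0.1, 0.2]
gripper_width: 50.1
finger_force: 0.0
```

Emit:
{"op": "drive_tool", "data": {
  "fingers": [0.05, 0.05, 0.05, 0.05, 0.05],
  "offset": [
    [-0.02, 0.034, 0],
    [-0.04, 0.068, 0],
    [-0.06, 0.102, 0],
    [-0.08, 0.136, 0],
    [-0.1, 0.17, 0]
  ],
  "roll": [0, 0, 0, 0, 0]
}}

```text
t: 24.73
ee_pos: [449.8, 177.4, 219.5]
tool_rot: [3.141, 0.0, 2.71]
wrist_force: [0.2, 0.4, -0.2]
gripper_width: 49.8
finger_force: 0.0
```

Emit:
{"op": "drive_tool", "data": {
  "fingers": [0.05, 0.05, 0.05, 0.05, 0.05],
  "offset": [
    [-0.02, 0.034, 0],
    [-0.04, 0.068, 0],
    [-0.06, 0.102, 0],
    [-0.08, 0.136, 0],
    [-0.1, 0.17, 0]
  ],
  "roll": [0, 0, 0, 0, 0]
}}

```text
t: 25.15
ee_pos: [349.6, 347.7, 219.4]
tool_rot: [3.141, 0.0, 2.711]
wrist_force: [0.4, -0.2, -0.1]
gripper_width: 49.8
finger_force: 0.0
```

Emit:
{"op": "drive_tool", "data": {
  "fingers": [0.05, 0.05, 0.05, 0.05, 0.05],
  "offset": [
    [-0.02, 0.034, 0],
    [-0.04, 0.068, 0],
    [-0.06, 0.1, 0],
    [-0.07, 0.12, 0],
    [-0.07, 0.12, 0]
  ],
  "roll": [0, 0, 0, 0, 0]
}}

```text
t: 25.57
ee_pos: [278.7, 469.9, 219.3]
tool_rot: [3.14, -0.001, 2.715]
wrist_force: [0.6, -0.4, -0.5]
gripper_width: 50.3
finger_force: 0.0
```

Run:
```python
from h import *
from fine import *
im,d=snap("scene");it,dt=snap("top")
print(get_state()["ee_pos"])
J=dict(pump=(455,148,26,116,8),pourer=(452,7,12,60,8),dropper=(552,6,16,98,9),brass=(475,-328,20,46,7),ram=I["ram"],wood=I["wood"],foil=I["foil"],bung=I["bung"])
tops("scene",d,J);tops("top",dt,J)
save(np.vstack([cv2.resize(it[190:320,160:500],(680,260),interpolation=3),cv2.resize(im[150:320,190:530],(680,340),interpolation=3)]),"s4")
```

```text
[280.37634178 466.71771925 218.97003453]
scene pump [462.8 148. ] 162 (459.4, 147.2, 17.8)
scene pourer [455.4   9.1] 25 (454.3, 6.8, 6.2)
scene dropper [552.   6.] 0 None
scene brass [ 481.2 -327.4] 53 (478.6, -328.6, 11.8)
scene ram [ 450. -133.] 0 None
scene wood [ 619.8 -127.9] 27 (617.2, -127.3, 10.5)
scene foil [575.1 397.8] 416 (568.4, 397.5, 33.2)
scene bung [703.6 -38.5] 261 (702.3, -35.8, 24.5)
top pump [454.8 145.9] 182 (454.8, 146.2, 18.4)
top pourer [451.1   7.8] 13 (451.3, 7.6, 4.6)
top dropper [549.9   5.6] 16 (550.0, 5.6, 5.0)
top brass [ 473.6 -326.2] 57 (473.8, -326.8, 10.3)
top ram [ 449.6 -133.1] 360 (449.6, -132.7, 34.6)
top wood [ 607.2 -124.5] 20 (610.1, -125.2, 8.9)
top foil [569.2 397.2] 270 (566.5, 396.9, 33.2)
top bung [702. -37.] 0 None
```

View pics/s4.png

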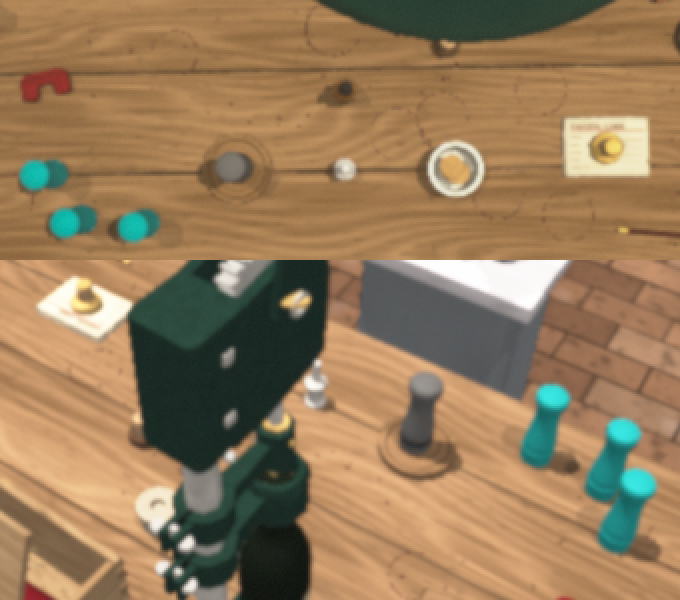

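The picture shows the brass stopper on the cards (607,148), the pump on the coaster (235,167), the pourer at (344,168) and the dropper behind it at (344,90). All are upright and within about 2 mm of target, and the bystanders have not moved.

```bash
python3 -c "
from cell import *
print(job_done())"
```

```text
the job is handed in; nothing more can be done
None
```

The job is handed in: the stopper, pump, pourer and dropper bottle all stand upright within about 2 mm of their places in the last picture, and the wooden stopper, rubber bung and foil cutter are where they were.

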